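Bring the valve of a trolley wheel to the top, spoke by spoke

ROBOT

A 6-joint arm with a two-finger parallel gripper is mounted at the origin on the work surface. World frame = base frame: x ahead of the robot, y to its left, z up, the work surface at z = 0. Lengths are in m, angles in rad, forces in N, time in s.
With the tool pointing down it reaches from about 0.4 to 0.825 m from the base axis. Payload 7 kg.
Tool frame: the origin (TCP) lies on the centre line of the jaws, within the pads' length; the fingertips stand 22 mm ahead of it and the grasp point (between the pads) lies 3 mm ahead of it; z points along the fingers, y is the line along which they close (so a half turn about z gives the same grasp; the last joint's range is limited). The gripper opens to 88 mm and grips with 3 to 60 N. Pads are 19 mm wide; open, the fingers measure 130 mm over their backs; the gripper's body (78 mm by 193 mm) begins 47 mm behind the grasp point.
Start: joints at [-0.962, 0.359, 0.012, 0, -1.224, -0.288], TCP at [0.213, -0.641, 0.249] pointing down, gripper open.
Joint ranges: [-3.07, 3.07], [-1.43, 2.12], [-1.02, 1.25], [-3.03, 1.67], [-3.05, -0], [-3.03, 3.03]. Speed limits (rad/s): [2.39, 2.39, 3.01, 3.14, 3.14, 3.14].

INTERFACE

Orientations are given as [roll, pitch, yaw] about the fixed x, y, z axes, in that order (R = Rz(yaw) Ry(pitch) Rx(roll)).
In Python, from station import monitor, viewer, order gives the robot as it stands. The module is installed in compiled form; this text tells all that it offers.
- The arm moves only by the tool servo_tool, never from a script. Its argument "targets" is a list of rows, each an object with "angular": the turn, a rotation vector about the tool's x, y, z in degrees, a list of three; "xyz": the shift along the tool's x, y, z in cm, a list of three; "claw": the finger opening in cm, from 0 to 8.76. A call has 1 to 20 rows; each row shifts and turns the commanded pose from where the row before left it, along the tool's axes as they then stand; what a row does not reach is not made up. A row lasts 1/10 s, in which the tool goes at most 50 mm and 8.59 degrees, less where a joint would pass 70% of its speed; a pose out of reach is approached as far as the arm can. A call is refused whole if a number of a shift passes 5 or a number of a turn 8.59, either way. A call with a gripper value outside its range is refused whole. The fingers move at their own pace and stop on an object; "force" is the grip in N (left out, the last holds). Time passes only in rows, so rows that do not move let the fingers close. It gives the time, the measured TCP pose, the force, the opening and the grip force at its end, in the units of the state.
- monitor.get_state(): the state, without advancing time (a new reading comes with each control period).
- viewer.grab_frame(name): name is "scene" or "top"; returns a dict with "color" (400x640x3 uint8, blue, green, red), "fovy" (degrees; the focal length in pixels is half the picture's height over the tangent of half this angle, whatever the lens; pixels are square), "cx", "cy" (the principal point, pixels), "R" (3x3) and "t" (3): a world point X has camera coordinates R X + t. Camera axes: x right, y down, z forward; pixel columns grow to the right and rows downward; lengths in m; the calibration is good to about 2 mm. A picture is of the moment at which its call begins. There is no depth.
- order.job_done(): hands the job in; it is judged then, once.
The state is a dict: "t": time; "q": joint angles; "qd": joint speeds; "joint_efforts": joint torques, N m; "eef_pos": TCP position; "ee_rot": TCP orientation; "force": force on the tool from outside, world axes, zero at the start; "moment": the same for the moment, N m; "width": finger opening in m; "gripper_force": force on a finger pad.
Only numpy, scipy, OpenCV 4.12 (cv2) and the standard library are available. Lean on these libraries where they do the work, as an engineer would, in place of code of your own. Each camera call takes 0.05 s, during which the arm holds its last target. There are 200 camera calls.

TASK

The launching-trolley wheel on the bench stand is to be pumped up next: push it round by its spokes, taking the next spoke when one has gone as far as it can be pushed, until its valve is at twelve o'clock, straight up above the hub, then take the hand away. Push on the spokes only, not on the tyre or the valve, and leave the things lying round the stand where they are.

Things in the scene. Friction and masses are not known exactly. Their poses are not given: they have to be found in the camera images.
- stand: Bench wheel stand, bolted down. Origin on the cart top right below the wheel's middle. Its x runs level along the axle from the wheel's open face to the post, 1.05 to 1.59 rad to the left of world x; z up, y to the left for one facing the open face. Foot plate x -65 to +125 mm, 170 mm wide, 6 mm thick; 30 mm square post at x = +58 mm, 199 mm high; axle ends at x = -54 mm.
- hub (a point): Centre of the wheel, on the axle axis, 182 mm above the cart top, in the middle plane of tyre and rim (x = 0 of the stand). The hub barrel is at most 27 mm in radius and reaches from x = -34 to +32 mm.
- wheel (a joint): Turning angle of the wheel, rad: the valve's angle clockwise from twelve o'clock, seen by one facing the open face (looking along the stand's +x); 0 or 6.283 = valve straight up; grows clockwise. Starts between 2.1 and 4.18 (valve in the lower part). No stops, turns either way; the hub is stiff with grease (about 0.35 N m), so the wheel stays where it is left.
- spokes: Grey moulded rim and five straight spokes; turns with the wheel, origin at the hub centre, z towards the valve. Spokes at 36, 108, 180, 252, 324 degrees from the valve, 16 mm wide, 18 mm deep along the axle, from the hub out to the rim (inner radius 115 mm, 35 mm wide). Dished towards the open face: 70 mm from the centre a spoke fills x = -22 to -3 mm of the stand's frame, at the rim -15 to +3 mm.
- tyre: Black pneumatic tyre, outer radius 167 mm, 40 mm wide (x = -20 to +20 mm of the stand's frame), round in section, inside it the rim. Turns with the wheel; origin at the hub centre.
- valve: The tyre valve: stem 8 mm thick, cap 10 mm, 37 mm long, on the inside of the rim in the wheel's middle plane, pointing towards the hub, midway between two spokes; the only such part on the wheel. This frame's origin is the hub centre and its z axis points to the valve.
- valve_tip (a point): Capped inner end of the valve, 78 mm from the hub centre in the wheel's middle plane.
- throttle_grip: Bystander: black ribbed throttle grip lying on its side, 118 mm long, 38 mm thick; origin under its middle on the cart top.
- plug_wrench: Bystander: chrome tubular spark plug wrench lying flat, 144 mm long, 27 mm thick, with a 130 mm tommy bar through one end; origin under its middle on the cart top.
- impeller: Bystander: blue rubber pump impeller with six vanes lying flat, 67 mm across, 22 mm high; origin under its middle on the cart top.
- toolbox: Bystander: closed green metal toolbox 406 x 196 mm, 170 mm high (201 mm with its handle); origin under its middle on the cart top, long side along its x.

How it is judged:
On the way:
1. a finger pushes on a spoke (contact force between the fingers and spokes above 1 N), for 0.05 s.
At the end, for the whole second after the job is handed in: The valve is straight above the hub, its tip within 10 mm to either side of the upright line through the hub (about 7 degrees), and the wheel is at rest; the grip, wrench, impeller and toolbox lie within 20 mm of where they were (y of valve_tip in the frame of stand between -0.01 and 0.01 m and z of valve_tip in the frame of hub above 0.06 m and velocity of joint wheel between -0.03 and 0.03 rad/s and distance of each of throttle_grip, impeller, plug_wrench, toolbox from where it was at the start of the episode below 0.02 m); the robot touches nothing.
It fails at once if the wheel is turned by pushing on the tyre (more than 5 N on the tyre while it turns) (contact force between any of the arm, the fingers and tyre above 5 N and (velocity of joint wheel above 0.1 rad/s or velocity of joint wheel below -0.1 rad/s)).
It fails at once if the valve stem is pushed (more than 5 N) (contact force between any of the arm, the fingers and valve above 5 N).
It fails at once if a thing lying round the stand is shifted by more than 20 mm or picked up (distance of any of throttle_grip, impeller, plug_wrench, toolbox from where it was at the start of the episode above 0.02 m).
It also fails if it takes over 64 s, if anything falls off the work surface, if the arm or the gripper's body presses on something with over 40 N, if the wrist force passes 120 N, or if a joint passes its speed limit or range.

## Working session

There is one attempt and no reset: what is moved stays moved. The work goes in short steps, Python scripts to look and compute and a tool call to move; the robot and the scene stay as the last step left them, time stands still between calls to the robot, and variables do not carry over. Pictures are saved under pics/ and viewed, at most 10 in all, crops included, and the job is handed in when it is done.

Besides the shell and the picture viewer there is one more tool, called in YAML: its name, and indented under it one key for each argument. servo_tool: Moves the arm, as the interface text tells. Its arguments: {"type":"object","properties":{"targets":{"type":"array"},"force":{"type":"number"}},"required":["targets"]}

```bash
mkdir -p pics
cat > h.py <<'E'
import numpy as np,cv2,json
from station import monitor,viewer,order
from scipy.spatial.transform import Rotation as Ro
def K(f):
    F=200/np.tan(np.radians(f['fovy'])/2); return F,f['cx'],f['cy']
def proj(f,X):
    c=np.atleast_2d(X)@np.array(f['R']).T+np.array(f['t']); F,cx,cy=K(f)
    return np.c_[F*c[:,0]/c[:,2]+cx,F*c[:,1]/c[:,2]+cy]
def ray(f,u,v):
    F,cx,cy=K(f);R=np.array(f['R']);d=R.T@np.array([(u-cx)/F,(v-cy)/F,1]);o=-R.T@np.array(f['t']);return o,d/np.linalg.norm(d)
def grab(n,fn):
    f=viewer.grab_frame(n);cv2.imwrite('pics/'+fn,f['color']);return f
E
python3 - <<'E'
from h import *
import pickle
F={n:grab(n,n+'0.png') for n in('scene','top')}
pickle.dump(F,open('f0.pkl','wb'))
for n,f in F.items(): print(n,K(f),-np.array(f['R']).T@f['t'],np.array(f['R']).round(3).tolist())
print(monitor.get_state())
E
```

```text
scene (np.float64(519.0073503047732), 322.1091714050884, 207.0168490873282) [1.39715537 0.59381523 1.11718632] [[-0.449, 0.893, -0.019], [0.637, 0.305, -0.708], [-0.626, -0.33, -0.706]]
top (np.float64(473.79250873913804), 313.58068306791006, 198.56649485051798) [0.36729293 0.18009142 1.27934081] [[-0.027, -1.0, 0.0], [-0.984, 0.027, -0.176], [0.176, -0.005, -0.984]]
{'t': 0.1, 'q': array([-9.61876359e-01,  3.59333080e-01,  1.11812106e-02, -3.20632336e-04,
       -1.22410907e+00, -2.88085313e-01]), 'qd': array([-8.21636366e-04, -1.06330555e-03,  1.42214212e-03,  2.43029721e-03,
        8.21778384e-05,  5.14446981e-04]), 'joint_efforts': array([-1.48158804e-03, -5.84162915e+01,  2.93754637e+01,  7.01547280e+00,
        1.02365695e-02, -5.48153241e-05]), 'eef_pos': array([ 0.21271685, -0.64018999,  0.24771603]), 'ee_rot': array([ 3.14010275e+00, -1.27151450e-04, -2.82086707e+00]), 'force': array([-0.99710555, -0.62020262, -0.36979172]), 'moment': array([-0.04096236, -0.04367157, -0.06187248]), 'gripper_force': 0.0, 'width': 0.08737161893763518}
```

View pics/scene0.png

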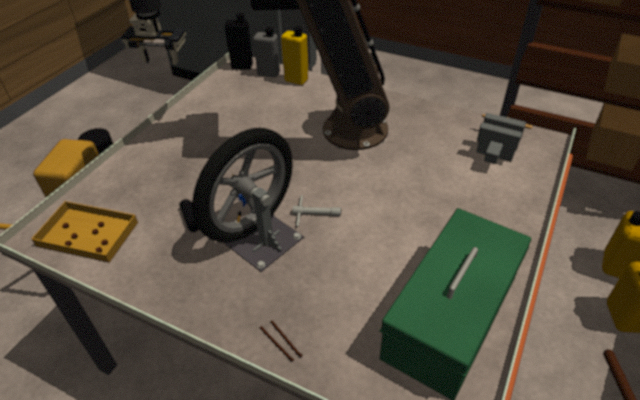

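View pics/top0.png

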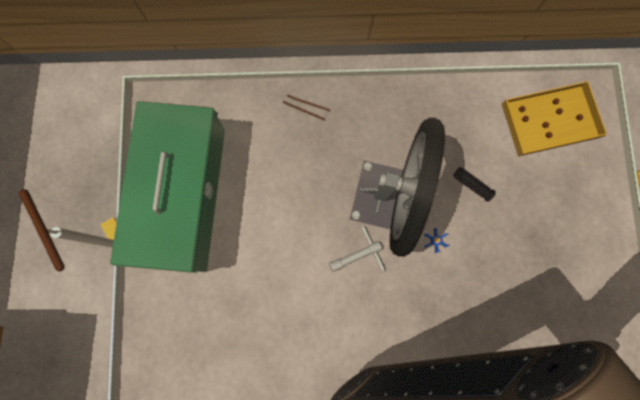

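The scene view shows the wheel from the post side at about (243,185). In the top view the wheel is at about (418,185), with its open face to the right (-y), the grip at (474,184), the impeller at (437,240) and the wrench at (360,255). I'll enlarge both.

Run:
```python
from h import *
a=cv2.imread('pics/scene0.png')[120:275,175:350];b=cv2.imread('pics/top0.png')[110:280,325:505]
cv2.imwrite('pics/c1.png',cv2.resize(cv2.convertScaleAbs(a,alpha=1.5,beta=15),None,fx=4,fy=3.8,interpolation=2) if 0 else cv2.resize(cv2.convertScaleAbs(a,alpha=1.6,beta=15),None,fx=3.8,fy=3.8,interpolation=2))
cv2.imwrite('pics/c2.png',cv2.resize(cv2.convertScaleAbs(b,alpha=1.6,beta=15),None,fx=3.5,fy=3.5,interpolation=2))
```

```text
(no output)
```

View pics/c1.png

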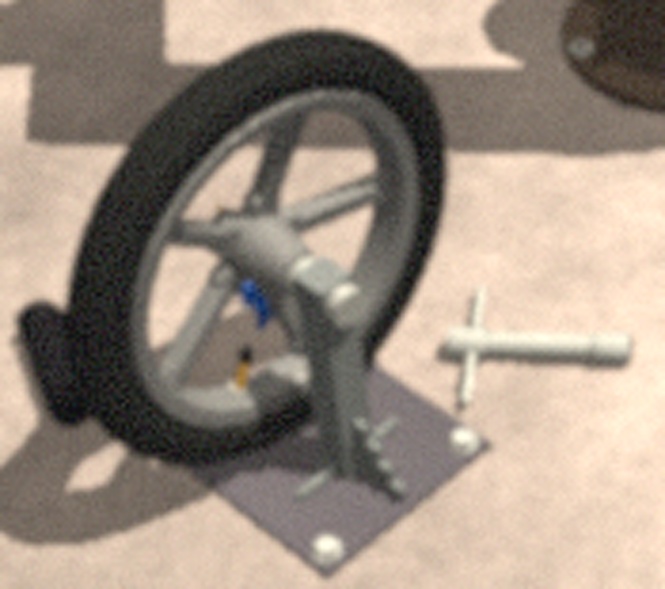

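View pics/c2.png

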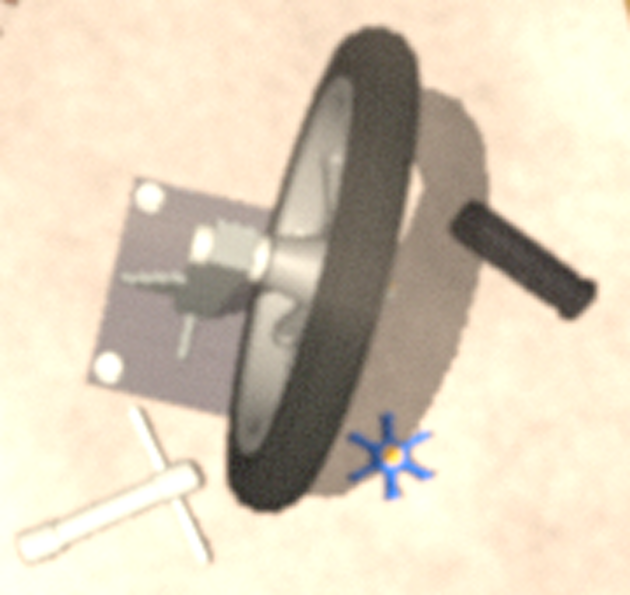

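The valve is visible in the scene crop: a brass stem with a black cap, tip at full pixel (239.7,212.6) and base at (238.2,221.3). The rear foot-plate corners are at (261.3,272.1) and (303.9,237.1) in scene, and (364.1,160.6) and (350.1,218.9) in top. I'll fit the pose from these.

```bash
cat > fit.py <<'E'
from h import *
import pickle
from scipy.optimize import least_squares
F=pickle.load(open('f0.pkl','rb'))
P=[('scene',(.125,-.085,.006),(261.3,272.1)),('scene',(.125,.085,.006),(303.9,237.1)),('top',(.125,-.085,.006),(364.1,160.6)),('top',(.125,.085,.006),(350.1,218.9))]
def T(p,X): c,s=np.cos(p[2]),np.sin(p[2]);X=np.atleast_2d(X);return np.c_[p[0]+c*X[:,0]-s*X[:,1],p[1]+s*X[:,0]+c*X[:,1],X[:,2]]
def res(p): return np.concatenate([proj(F[n],T(p,X))[0]-u for n,X,u in P])
r=least_squares(res,[.4,0,1.3]);p=r.x
if __name__=='__main__':
    print(p,r.fun.round(1))
    # triangulated heights of the corners
    for i,j in((0,2),(1,3)):
        o,d=zip(*[ray(F[P[k][0]],*P[k][2]) for k in(i,j)])
        s=np.linalg.lstsq(np.c_[d[0],-d[1]],o[1]-o[0],rcond=None)[0]; print('corner',o[0]+s[0]*d[0],o[1]+s[1]*d[1])
    ex=np.array([np.cos(p[2]),np.sin(p[2]),0]);ey=np.array([-np.sin(p[2]),np.cos(p[2]),0]);H=T(p,(0,0,.182))[0]
    for nm,uv in(('tip',(239.7,212.6)),('base',(238.2,221.3))):
        o,d=ray(F['scene'],*uv);X=o+d*((H-o)@ex)/(d@ex)-H
        print(nm,'r',np.linalg.norm(X),'ang',np.arctan2(-X@ey,X[2]),X@ey,X[2])
    a=np.linspace(0,2*np.pi,60)
    for n in F:
        im=F[n]['color'].copy()
        for R in(.167,.115):
            cv2.polylines(im,[np.round(proj(F[n],T(p,np.c_[0*a,-R*np.sin(a),.182+R*np.cos(a)]))*8).astype(int)],True,(0,255,255),1,16,3)
        for u in proj(F[n],T(p,[(-.054,0,.182),(.058,0,.182),(-.065,.085,.006),(-.065,-.085,.006)])): cv2.circle(im,tuple(u.round().astype(int)),2,(0,0,255),-1)
        c=im[120:275,175:350] if n=='scene' else im[110:280,325:505]
        cv2.imwrite(f'pics/o_{n}.png',cv2.resize(c,(525,465)))
    cv2.imwrite('pics/o.png',np.hstack([cv2.resize(cv2.imread(f'pics/o_{n}.png'),(400,400)) for n in F]))
    # bystanders on the top view: (pixel, mid height)
    for nm,uv,z in(('grip a',(325+465/3.5,110+215/3.5),.02),('grip b',(325+580/3.5,110+300/3.5),.02),('imp',(325+391/3.5,110+455/3.5),.011),('wr a',(325+190/3.5,110+478/3.5),.014),('wr b',(325+35/3.5,110+545/3.5),.014),('bar a',(325+137/3.5,110+410/3.5),.014),('bar b',(325+208/3.5,110+558/3.5),.014)):
        o,d=ray(F['top'],*uv);X=o+d*(z-o[2])/d[2];print(nm,X.round(3),'stand',((X-H)@ex).round(3),((X-H)@ey).round(3))
E
python3 fit.py
```

```text
[ 0.58627332 -0.064263    1.30336211] [-0.8 -1.6 -0.3 -1.9 -1.1 -1.3 -0.9 -0.5]
corner [ 0.69844279  0.03338383 -0.00446013] [ 0.70003084  0.02972026 -0.00361888]
corner [ 0.53594691  0.07836481 -0.00370514] [ 0.53715887  0.07547904 -0.00330928]
tip r 0.08288162415150722 ang 2.7491138882896693 -0.03170055343322417 -0.07657962218514142
base r 0.11131546192737651 ang 2.7559361231095294 -0.04187326205066045 -0.10313952680394617
grip a [ 0.657 -0.222  0.02 ] stand -0.133 -0.109
grip b [ 0.587 -0.305  0.02 ] stand -0.232 -0.064
imp [ 0.472 -0.153  0.011] stand -0.116 0.087
wr a [0.458 0.002 0.014] stand 0.03 0.141
wr b [0.411 0.122 0.014] stand 0.133 0.218
bar a [0.512 0.04  0.014] stand 0.081 0.1
bar b [ 0.398 -0.008  0.014] stand 0.004 0.196
```

View pics/o.png

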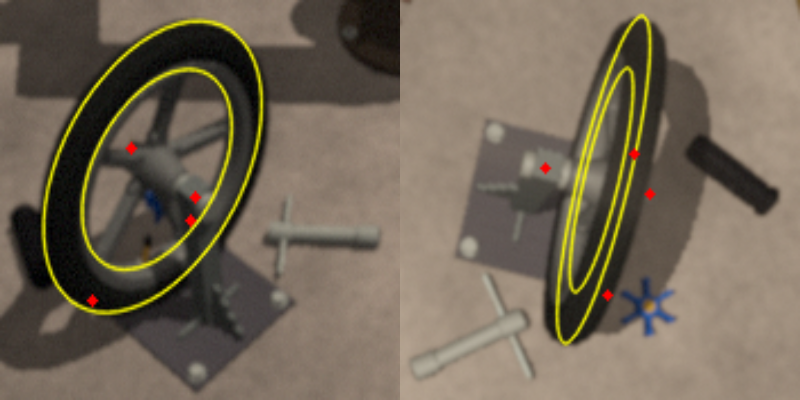

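The overlay is about 1–2 px off. I'll refit with the tyre outline and a small pixel offset per camera, then plan the push. Spoke +252 is at about 50° clockwise, and I'll push it counter-clockwise over the top, away from the valve.

```bash
cat > fit2.py <<'E'
from fit import *
s1=lambda v:(v+.5)/3.8-.5; s2=lambda v:(v+.5)/3.5-.5
a,b=np.meshgrid(np.linspace(0,2*np.pi,181),np.linspace(0,2*np.pi,25));rr=.147+.02*np.cos(b)
TOR=np.c_[(.02*np.sin(b)).ravel(),(-rr*np.sin(a)).ravel(),(.182+rr*np.cos(a)).ravel()]
C={'scene':np.array([(175+s1(328),120+s1(578)),(175+s1(490),120+s1(445))]),'top':np.array([(325+s2(137),110+s2(177)),(325+s2(88),110+s2(381))])}
E_={'scene':np.array([175+s1(70),120+s1(30),175+s1(446),120+s1(463)]),'top':np.array([325+s2(228),110+s2(27),325+s2(420),110+s2(512)])}
def res2(q):
    o=[q[3:]*.7]
    for i,n in enumerate(('scene','top')):
        d=q[3+2*i:5+2*i]
        o.append((proj(F[n],T(q,[(.125,-.085,.006),(.125,.085,.006)]))+d-C[n]).ravel())
        u=proj(F[n],T(q,TOR))+d; o.append(np.r_[u.min(0),u.max(0)]-E_[n])
    return np.concatenate(o)
r=least_squares(res2,np.r_[p,0,0,0,0]);p=r.x[:3];OFF={'scene':r.x[3:5],'top':r.x[5:7]}
ex=np.array([np.cos(p[2]),np.sin(p[2]),0]);ey=np.array([-np.sin(p[2]),np.cos(p[2]),0]);H=T(p,(0,0,.182))[0]
def wang(u,v):
    o,d=ray(F['scene'],*(np.array([u,v])-OFF['scene']));X=o+d*((H-o)@ex)/(d@ex)-H
    return np.linalg.norm(X),np.degrees(np.arctan2(-X@ey,X[2])),X@ey
E
cat > plan.py <<'E'
from fit2 import *
def rel(goal_pos,goal_R,st=None):
    st=st or monitor.get_state();R=Ro.from_euler('xyz',st['ee_rot']);return R.inv().apply(goal_pos-st['eef_pos'])*100,np.degrees((R.inv()*goal_R).as_rotvec())
GR=Ro.from_matrix(np.c_[[0,0,-1],ey,ex])
E
python3 - <<'E'
from plan import *
print(r.x.round(4),r.fun.round(1));print(H,ex,ey)
print(wang(175+s1(246),120+s1(352)),wang(175+s1(240),120+s1(385)))
G=H+ex*-.14+ey*-.085+np.array([0,0,.03]);print('goal',G,rel(G,GR),(np.array(G)-monitor.get_state()['eef_pos'])*100)
E
```

```text
[ 0.5848 -0.0641  1.2952  0.3728  0.8768  0.652   0.221 ] [ 0.3  0.6  0.5  0.2 -0.2 -0.6  0.7 -0.6 -0.7  0.3  0.   0.5  0.1 -0.5
 -0.2  0.2 -0.2 -0.3 -0.1  0.4]
[ 0.58482263 -0.06408731  0.182     ] [0.27214783 0.96225545 0.        ] [-0.96225545  0.27214783  0.        ]
(np.float64(0.07909406664400255), np.float64(154.2671393020298), np.float64(-0.034340730101328376)) (np.float64(0.10727276909966989), np.float64(155.3824284228463), np.float64(-0.04468550381615623))
goal [ 0.62851365 -0.22193564  0.212     ] (array([-52.64554479,  26.57907543,   3.6045133 ]), array([-43.46139814, -82.12299851, -43.58932856])) [41.57967974 41.8254353  -3.57160291]
```

servo_tool:
  targets:
    - {"xyz": [-4.2, 2, -0.5], "angular": [0, 0, 0], "claw": 0}
    - {"xyz": [-4.2, 2, -0.5], "angular": [0, 0, 0], "claw": 0}
    - {"xyz": [-4.2, 2, -0.5], "angular": [0, 0, 0], "claw": 0}
    - {"xyz": [-4.2, 2, -0.5], "angular": [0, 0, 0], "claw": 0}
    - {"xyz": [-4.2, 2, -0.5], "angular": [0, 0, 0], "claw": 0}
    - {"xyz": [-4.2, 2, -0.5], "angular": [0, 0, 0], "claw": 0}
    - {"xyz": [-4.2, 2, -0.5], "angular": [0, 0, 0], "claw": 0}
    - {"xyz": [-4.2, 2, -0.5], "angular": [0, 0, 0], "claw": 0}
    - {"xyz": [-4.2, 2, -0.5], "angular": [0, 0, 0], "claw": 0}
    - {"xyz": [-4.2, 2, -0.5], "angular": [0, 0, 0], "claw": 0}
    - {"xyz": [0, 0, 0], "angular": [0, 0, -8], "claw": 0}
    - {"xyz": [0, 0, 0], "angular": [0, 0, -8], "claw": 0}
    - {"xyz": [0, 0, 0], "angular": [0, 0, -8], "claw": 0}
    - {"xyz": [0, 0, 0], "angular": [0, 0, -8], "claw": 0}
    - {"xyz": [0, 0, 0], "angular": [0, 0, -8], "claw": 0}
    - {"xyz": [0, 0, 0], "angular": [0, 0, -8], "claw": 0}
    - {"xyz": [0, 0, 0], "angular": [0, 0, -8], "claw": 0}

```text
t: 1.8
eef_pos: [0.5481, -0.3182, 0.298]
ee_rot: [3.141, 0.0, -1.838]
force: [0.7, 0.4, -0.2]
width: 0.0006
gripper_force: 0.0
```

servo_tool:
  targets:
    - {"xyz": [0, 0, 0], "angular": [0, -8.2, 0], "claw": 0}
    - {"xyz": [0, 0, 0], "angular": [0, -8.2, 0], "claw": 0}
    - {"xyz": [0, 0, 0], "angular": [0, -8.2, 0], "claw": 0}
    - {"xyz": [0, 0, 0], "angular": [0, -8.2, 0], "claw": 0}
    - {"xyz": [0, 0, 0], "angular": [0, -8.2, 0], "claw": 0}
    - {"xyz": [0, 0, 0], "angular": [0, -8.2, 0], "claw": 0}

```text
t: 2.4
eef_pos: [0.5485, -0.319, 0.2993]
ee_rot: [-3.138, 0.864, -1.841]
force: [0.7, 0.1, -0.6]
width: 0.0004
gripper_force: 0.0
```

servo_tool:
  targets:
    - {"xyz": [0, 0, 0], "angular": [0, -8.2, 0], "claw": 0}
    - {"xyz": [0, 0, 0], "angular": [0, -8.2, 0], "claw": 0}
    - {"xyz": [0, 0, 0], "angular": [0, -8.2, 0], "claw": 0}
    - {"xyz": [0, 0, 0], "angular": [0, -8.2, 0], "claw": 0}
    - {"xyz": [0, 0, 0], "angular": [0, -8.2, 0], "claw": 0}

```text
t: 2.9
eef_pos: [0.548, -0.3195, 0.2982]
ee_rot: [-0.032, 1.562, 1.265]
force: [-0.0, -0.5, -0.1]
width: 0.0002
gripper_force: 0.0
```

```bash
cat >> plan.py <<'E'
TH0=46.8
def fc(th,R=.075):  # finger centre (stand y,z rel hub) on clockwise side of spoke at cw angle th
    t=np.radians(th);n=np.array([np.cos(t),-np.sin(t)])  # (right,up), clockwise normal
    s=.008+abs(n[0])*.021+abs(n[1])*.0095
    q=R*np.array([np.sin(t),np.cos(t)])+n*s
    q*=min(1,.085/np.linalg.norm(q)); return q
def W(q,x): return H+ex*(x-.022)-ey*q[0]+np.array([0,0,q[1]])  # tip at stand x
E
python3 - <<'E'
from plan import *
s=monitor.get_state();print(s['q'].round(2))
q=fc(TH0+10);print(q)
print(rel(W(q,-.11),GR,s));print([ (k,fc(k).round(4)) for k in range(60,-120,-15)])
E
```

```text
[-0.92  0.78  0.45 -1.34 -2.18  0.41]
[0.07778689 0.01809966]
(array([ 9.92538036, -4.39489096, 12.28045203]), array([0.09976907, 0.5177102 , 0.0159054 ]))
[(60, array([0.0783, 0.0144])), (45, array([0.0739, 0.0321])), (30, array([0.0643, 0.0495])), (15, array([0.0491, 0.0645])), (0, array([0.029, 0.075])), (-15, array([0.0103, 0.0804])), (-30, array([-0.0107,  0.0804])), (-45, array([-0.0321,  0.0739])), (-60, array([-0.0516,  0.0606])), (-75, array([-0.0666,  0.0413])), (-90, array([-0.075 ,  0.0175])), (-105, array([-0.0783,  0.0024]))]
```

servo_tool:
  targets:
    - {"xyz": [2.65, -1.13, 3.05], "angular": [0, 0.5, 0], "claw": 0}
    - {"xyz": [2.65, -1.13, 3.05], "angular": [0, 0, 0], "claw": 0}
    - {"xyz": [2.65, -1.13, 3.05], "angular": [0, 0, 0], "claw": 0}
    - {"xyz": [2.65, -1.13, 3.05], "angular": [0, 0, 0], "claw": 0}
    - {"xyz": [0, 0, 3], "angular": [0, 0, 0], "claw": 0}
    - {"xyz": [0, 0, 3], "angular": [0, 0, 0], "claw": 0}
    - {"xyz": [0, 0, 2.5], "angular": [0, 0, 0], "claw": 0}
    - {"xyz": [0, 0, 0], "angular": [0, 0, 0], "claw": 0}

```text
t: 3.7
eef_pos: [0.6481, -0.1279, 0.1919]
ee_rot: [2.973, 1.567, -2.009]
force: [0.1, -0.3, 0.5]
width: 0.0006
gripper_force: 0.0
```

```bash
cat >> plan.py <<'E'
def where(s):
    R=Ro.from_euler('xyz',s['ee_rot']).as_matrix();tip=s['eef_pos']+.022*R[:,2]-H
    return np.array([tip@ex,-tip@ey,tip[2]]).round(4)
def look(fn):
    f=grab('scene',fn+'_.png');im=f['color'][110:275,165:345];im=cv2.convertScaleAbs(im,alpha=1.6,beta=15)
    cv2.imwrite('pics/'+fn+'.png',cv2.resize(im,None,fx=3.6,fy=3.6,interpolation=2))
E
python3 - <<'E'
from plan import *
s=monitor.get_state();print(where(s),s['q'].round(2),s['force'],rel(W((.0792,.011),-.002),GR,s));look('a1')
E
```

```text
[-0.0222  0.0781  0.0098] [-0.65  0.83  0.24 -1.35 -1.88  0.62] [ 0.05285457 -0.3393708   0.49222801] (array([-0.1143375 , -0.10573255,  2.01768355]), array([ 0.32697363, -0.23185117, -0.03880476]))
```

View pics/a1.png

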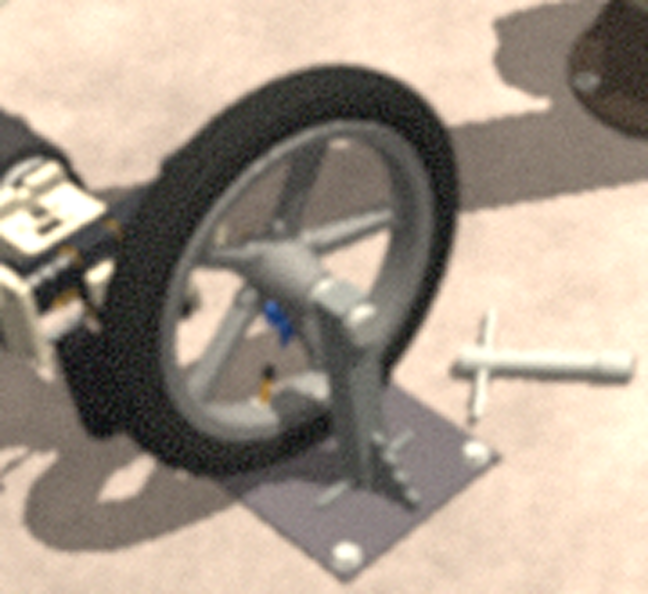

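The finger shows at about (190,295) in the opening between the upper-left spoke and the lower one, clear of the valve at (268,380). I'll insert it and push the first part.

servo_tool:
  targets:
    - {"xyz": [0, 0, 1], "angular": [0, 0, 0], "claw": 0}
    - {"xyz": [0, 0, 1], "angular": [0, 0, 0], "claw": 0}
    - {"xyz": [-0.4, 0, 0], "angular": [0, 0, 0], "claw": 0}
    - {"xyz": [-0.9, 0.2, 0], "angular": [0, 0, 0], "claw": 0}
    - {"xyz": [-0.9, 0.25, 0], "angular": [0, 0, 0], "claw": 0}
    - {"xyz": [-0.85, 0.5, 0], "angular": [0, 0, 0], "claw": 0}
    - {"xyz": [-0.85, 0.5, 0], "angular": [0, 0, 0], "claw": 0}
    - {"xyz": [-0.75, 0.75, 0], "angular": [0, 0, 0], "claw": 0}
    - {"xyz": [-0.75, 0.75, 0], "angular": [0, 0, 0], "claw": 0}
    - {"xyz": [-0.5, 1, 0], "angular": [0, 0, 0], "claw": 0}
    - {"xyz": [-0.5, 1, 0], "angular": [0, 0, 0], "claw": 0}
    - {"xyz": [0, 0, 0], "angular": [0, 0, 0], "claw": 0}

```text
t: 4.95
eef_pos: [0.6037, -0.0981, 0.2575]
ee_rot: [-2.855, 1.567, -1.556]
force: [-0.3, 0.7, 0.2]
width: 0.0006
gripper_force: 0.0
```

Run:
```python
from plan import *
s=monitor.get_state();print(where(s),s['q'].round(2),s['force'],rel(W(fc(0),-.002),GR,s));look('a2')
```

```text
[-0.0056  0.0273  0.0754] [-0.65  0.68  0.12 -1.36 -1.89  0.6 ] [-0.33114586  0.7076322   0.23881656] (array([ 0.05074105, -0.15980532,  0.35548928]), array([ 0.25203039, -0.22276865,  0.06608921]))
```

View pics/a2.png

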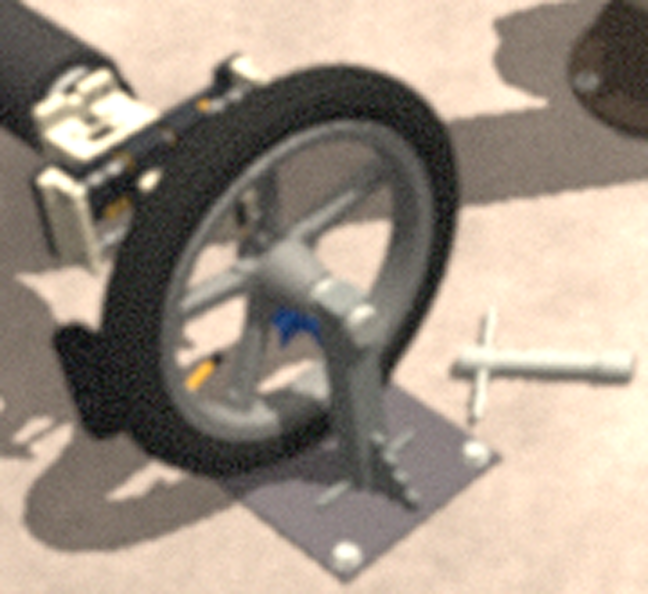

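The wheel turned: the valve tip is now at (217,358) and the finger is at the spoke around (255,205). I'll carry on over the top.

servo_tool:
  targets:
    - {"xyz": [-0.3, 0.95, 0.2], "angular": [0, 0, 0], "claw": 0}
    - {"xyz": [-0.25, 0.95, 0], "angular": [0, 0, 0], "claw": 0}
    - {"xyz": [0, 1.05, 0], "angular": [0, 0, 0], "claw": 0}
    - {"xyz": [0, 1.05, 0], "angular": [0, 0, 0], "claw": 0}
    - {"xyz": [0.3, 1.05, 0], "angular": [0, 0, 0], "claw": 0}
    - {"xyz": [0.35, 1.05, 0], "angular": [0, 0, 0], "claw": 0}
    - {"xyz": [0.65, 1, 0], "angular": [0, 0, 0], "claw": 0}
    - {"xyz": [0.65, 0.95, 0], "angular": [0, 0, 0], "claw": 0}
    - {"xyz": [0.95, 0.75, 0], "angular": [0, 0, 0], "claw": 0}
    - {"xyz": [0.95, 0.75, 0], "angular": [0, 0, 0], "claw": 0}
    - {"xyz": [0, 0, 0], "angular": [0, 0, 0], "claw": 0}

```text
t: 6.1
eef_pos: [0.513, -0.0705, 0.2223]
ee_rot: [2.571, 1.567, -2.414]
force: [-0.3, -0.9, 0.9]
width: 0.0002
gripper_force: 0.0
```

Run:
```python
from plan import *
k=lambda u,v:(165+(u+.5)/3.6-.5,110+(v+.5)/3.6-.5)
print(wang(*k(217,358)),wang(*k(193,384)))
s=monitor.get_state();print(where(s),s['q'].round(2),s['force'],rel(W(fc(-75),-.002),GR,s));look('a3')
```

```text
(np.float64(0.08142378131135827), np.float64(109.32020784309854), np.float64(-0.0768383459136657)) (np.float64(0.10717493992672464), np.float64(109.3046691113076), np.float64(-0.10114892329560984))
[-0.0037 -0.0674  0.0402] [-0.69  0.66 -0.09 -1.28 -1.87  0.79] [-0.3141942  -0.85601936  0.85666539] (array([-0.09665474, -0.07620668,  0.16823611]), array([ 0.21104178, -0.18421785, -0.1178329 ]))
```

View pics/a3.png

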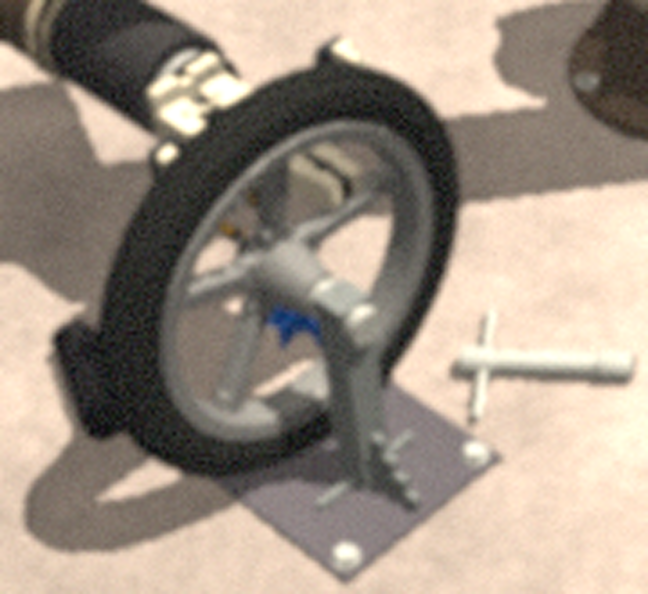

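The valve is hidden behind the tyre and hand, at roughly 33° by the model, which read 109.3° correctly at the last check. I'll push on to nearly home.

servo_tool:
  targets:
    - {"xyz": [0.75, 0.3, 0], "angular": [0, 0, 0], "claw": 0}
    - {"xyz": [0.75, 0.25, 0], "angular": [0, 0, 0], "claw": 0}
    - {"xyz": [0.75, 0.2, 0], "angular": [0, 0, 0], "claw": 0}
    - {"xyz": [0.7, 0.15, 0], "angular": [0, 0, 0], "claw": 0}
    - {"xyz": [0.6, 0.1, 0], "angular": [0, 0, 0], "claw": 0}
    - {"xyz": [0, 0, 0], "angular": [0, 0, 0], "claw": 0}

```text
t: 6.75
eef_pos: [0.5036, -0.0683, 0.1863]
ee_rot: [2.799, 1.566, -2.185]
force: [-0.5, 0.6, 1.1]
width: 0.0007
gripper_force: 0.0
```

Run:
```python
from plan import *
s=monitor.get_state();print(where(s),s['q'].round(2),s['force'],rel(W(fc(-105),-.002),GR,s));look('a4')
```

```text
[-0.0042 -0.0771  0.0042] [-0.69  0.72 -0.11 -1.25 -1.84  0.87] [-0.45481529  0.55203124  1.13152476] (array([0.18443358, 0.12905275, 0.22009859]), array([ 0.21817269, -0.27821461, -0.09859478]))
```

View pics/a4.png

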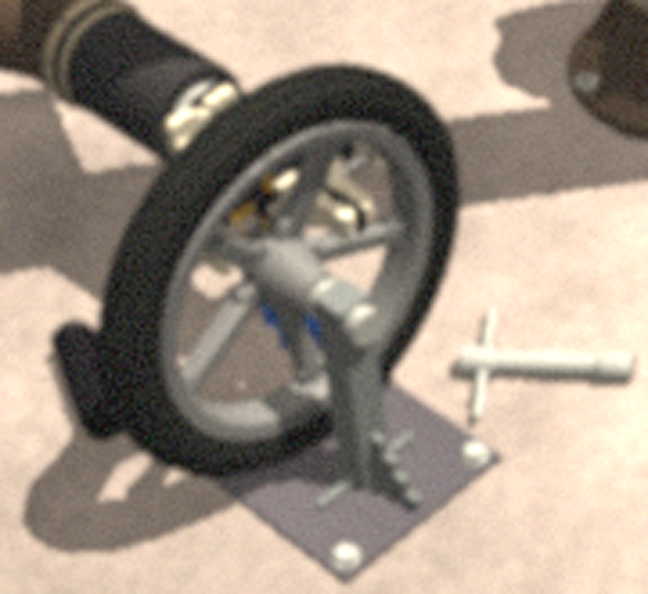

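The spokes are nearly home and the finger is still on the left spoke. I'll measure the wheel angle numerically from the spoke profile against the first pictures.

```bash
cat > ang.py <<'E'
from plan import *
import sys
th=np.arange(60,175,.5);t=np.radians(th)
def prof(fn):
    im=cv2.GaussianBlur(cv2.imread('pics/'+fn),(0,0),.6).astype(np.float32);o=[]
    for R in(.08,.088,.096):
        u=(proj(F['scene'],T(p,np.c_[0*t-.003,-R*np.sin(t),.182+R*np.cos(t)]))+OFF['scene']).astype(np.float32)
        c=cv2.remap(im,u[:,0][None],u[:,1][None],1)[0];o.append((c[:,2]-c[:,0])/c.sum(1))
    return np.mean(o,0)
for fn in sys.argv[1:]:
    c=prof(fn); print(fn,' '.join(f'{int(a)}:{v*100:.0f}' for a,v in zip(th[::6],c[::6])))
    # gray spoke = low redness; 16 mm dip template
    m=np.array([c[abs(th-x)<5].mean()-.5*(c[(th-x>9)&(th-x<14)].mean()+c[(x-th>9)&(x-th<14)].mean()) for x in np.arange(76,160,.5)])
    i=m.argsort()[:6];print('dips',np.arange(76,160,.5)[i],m[i].round(3))
E
python3 ang.py scene0.png a1_.png a2_.png a3_.png a4_.png
```

```text
scene0.png 60:8 63:8 66:8 69:8 72:8 75:8 78:8 81:8 84:8 87:8 90:8 93:8 96:8 99:7 102:6 105:4 108:4 111:4 114:4 117:4 120:4 123:5 126:7 129:8 132:8 135:8 138:8 141:8 144:8 147:8 150:10 153:14 156:20 159:15 162:9 165:8 168:8 171:8 174:8
dips [144.5 145.  144.  145.5 143.5 143. ] [-0.049 -0.048 -0.048 -0.046 -0.046 -0.043]
a1_.png 60:8 63:8 66:8 69:8 72:8 75:8 78:8 81:8 84:8 87:8 90:8 93:8 96:8 99:7 102:6 105:4 108:3 111:4 114:4 117:4 120:4 123:5 126:7 129:7 132:7 135:8 138:8 141:8 144:8 147:8 150:10 153:15 156:19 159:14 162:9 165:8 168:7 171:7 174:8
dips [144.5 144.  145.  143.5 145.5 143. ] [-0.047 -0.047 -0.046 -0.045 -0.043 -0.043]
a2_.png 60:6 63:4 66:4 69:4 72:4 75:5 78:7 81:8 84:8 87:8 90:8 93:8 96:8 99:8 102:8 105:13 108:22 111:26 114:22 117:14 120:8 123:8 126:7 129:6 132:4 135:3 138:3 141:3 144:4 147:4 150:6 153:8 156:8 159:8 162:8 165:8 168:8 171:8 174:8
dips [ 99.   99.5  98.5 100.   98.  100.5] [-0.082 -0.082 -0.082 -0.08  -0.079 -0.076]
a3_.png 60:4 63:4 66:3 69:4 72:6 75:7 78:8 81:8 84:8 87:8 90:8 93:8 96:8 99:8 102:8 105:8 108:8 111:8 114:8 117:7 120:7 123:5 126:4 129:4 132:4 135:4 138:3 141:4 144:6 147:8 150:8 153:8 156:8 159:8 162:8 165:8 168:8 171:8 174:8
dips [134.5 135.  134.  135.5 133.5 136. ] [-0.027 -0.027 -0.027 -0.026 -0.026 -0.026]
a4_.png 60:8 63:8 66:8 69:8 72:8 75:8 78:8 81:8 84:8 87:7 90:6 93:5 96:4 99:4 102:4 105:4 108:4 111:4 114:5 117:6 120:7 123:8 126:8 129:8 132:8 135:8 138:8 141:8 144:8 147:8 150:8 153:8 156:8 159:8 162:8 165:8 168:8 171:7 174:6
dips [108.5 108.  109.  107.5 109.5 107. ] [-0.02  -0.02  -0.02  -0.02  -0.019 -0.019]
```

The valve is now at about 1–2° from twelve o'clock. I'll lift off the spoke and withdraw.

servo_tool:
  targets:
    - {"xyz": [-0.6, 0, 0], "angular": [0, 0, 0], "claw": 0}
    - {"xyz": [-0.2, 0, -1], "angular": [0, 0, 0], "claw": 0}
    - {"xyz": [0, 0, -2.5], "angular": [0, 0, 0], "claw": 0}
    - {"xyz": [0, 0, -4], "angular": [0, 0, 0], "claw": 0}
    - {"xyz": [-1, 0, -4], "angular": [0, 0, 0], "claw": 0}
    - {"xyz": [-2, 0, -4], "angular": [0, 0, 0], "claw": 0}
    - {"xyz": [-3, 0, -4], "angular": [0, 0, 0], "claw": 0}
    - {"xyz": [-3, 0, -3], "angular": [0, 0, 0], "claw": 0}
    - {"xyz": [0, 0, 0], "angular": [0, 0, 0], "claw": 0}
    - {"xyz": [0, 0, 0], "angular": [0, 0, 0], "claw": 0}

```text
t: 7.8
eef_pos: [0.443, -0.2859, 0.2871]
ee_rot: [-2.904, 1.563, -1.608]
force: [0.7, 0.2, -0.9]
width: 0.0003
gripper_force: 0.0
```

```bash
python3 - <<'E'
from plan import *
s=monitor.get_state();print(where(s),s['force'])
look('a5');im=cv2.imread('pics/a5_.png')
for n in(1,):
  for a in(-7,0,7):
    t=np.radians(a);print(a,((proj(F['scene'],T(p,[(0,-R*np.sin(t),.182+R*np.cos(t)) for R in(.078,.107)]))+OFF['scene']-[165,110]+.5)*3.6-.5).round(0).tolist())
t=grab('top','top5.png')['color'];d=cv2.absdiff(t,F['top']['color']).max(2)
print('top diffs grip/imp/wrench/box',[int((d[a:b,c:e]>40).sum()) for a,b,c,e in((165,202,450,500),(225,255,422,452),(225,275,327,388),(100,272,110,220))])
E
python3 ang.py a5_.png
```

```text
[-0.23   -0.0761  0.1049] [ 0.65384697  0.23801674 -0.9314964 ]
-7 [[288.0, 191.0], [287.0, 157.0]]
0 [[278.0, 197.0], [272.0, 165.0]]
7 [[268.0, 204.0], [259.0, 175.0]]
top diffs grip/imp/wrench/box [0, 0, 0, 0]
a5_.png 60:8 63:8 66:8 69:8 72:8 75:8 78:8 81:8 84:8 87:8 90:7 93:6 96:5 99:4 102:4 105:4 108:3 111:4 114:5 117:6 120:7 123:8 126:8 129:8 132:8 135:8 138:8 141:8 144:8 147:8 150:8 153:8 156:8 159:8 162:8 165:8 168:8 171:7 174:6
dips [106.5 106.  107.  105.5 107.5 105. ] [-0.024 -0.024 -0.024 -0.024 -0.023 -0.023]
```

View pics/a5.png

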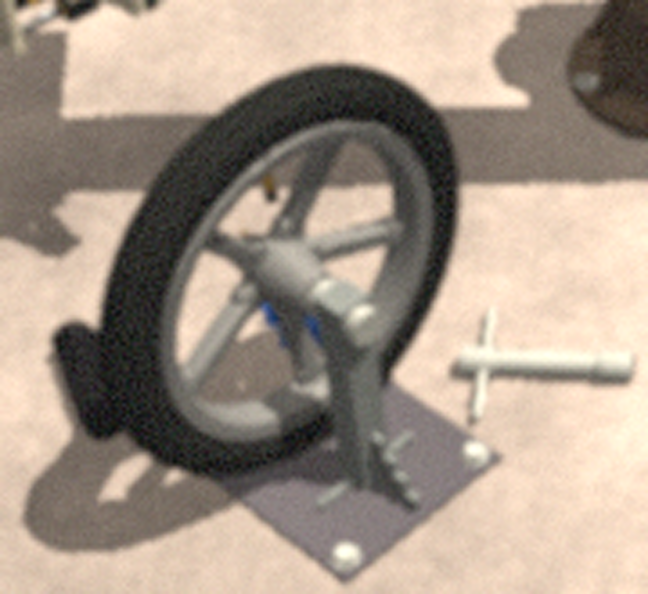

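The valve is at (271,190), close to the upright line and perhaps 3–4° off. The hand is clear and the bystanders haven't moved. I'll check the angle more exactly.

Run:
```python
from plan import *
def peak(fn,a0,a1):
    th=np.arange(a0,a1,.5);t=np.radians(th);im=cv2.imread('pics/'+fn).astype(np.float32)
    for R in(.08,.083,.086,.09,.094,.098):
        u=(proj(F['scene'],T(p,np.c_[0*t,-R*np.sin(t),.182+R*np.cos(t)]))+OFF['scene']).astype(np.float32)
        c=cv2.remap(im,u[:,0][None],u[:,1][None],1)[0];s=c.sum(1);k=(c[:,2]-c[:,0])/s
        w=np.clip(k-np.median(k)-.02,0,None);w2=np.clip(np.median(s)*.8-s,0,None);print(fn,R,'brass',(w@th/max(w.sum(),1e-6)).round(1),w.max().round(2),'dark',(w2@th/max(w2.sum(),1e-6)).round(1),w2.max().round())
peak('a1_.png',140,175);peak('a5_.png',-12,20)
```

```text
a1_.png 0.08 brass 149.1 0.0 dark 153.6 92.0
a1_.png 0.083 brass 153.1 0.06 dark 154.5 96.0
a1_.png 0.086 brass 153.6 0.18 dark 155.6 73.0
a1_.png 0.09 brass 154.1 0.21 dark 156.1 10.0
a1_.png 0.094 brass 154.4 0.22 dark 0.0 0.0
a1_.png 0.098 brass 154.6 0.24 dark 0.0 0.0
a5_.png 0.08 brass 0.0 0.0 dark -2.8 101.0
a5_.png 0.083 brass 2.9 0.02 dark -1.3 113.0
a5_.png 0.086 brass 3.0 0.1 dark 0.5 69.0
a5_.png 0.09 brass 3.4 0.19 dark 3.4 29.0
a5_.png 0.094 brass 3.5 0.23 dark 3.6 24.0
a5_.png 0.098 brass 3.8 0.2 dark 3.9 22.0
```

The valve stands about 3° (4–5 mm) off upright, against a 10 mm tolerance, and both methods agree. I'm handing the job in.

```bash
python3 -c "
from station import order
print(order.job_done())"
```

```text
the job is handed in; nothing more can be done
None
```

I turned the wheel by one spoke until the valve stood about 3° (4–5 mm at the tip) off twelve o'clock, inside the 10 mm tolerance. I then took the hand clear, the bystanders showed no movement in the top camera, and I handed the job in; the call returned no verdict.

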